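# Spring the catch of a locked hardware case

### The arm

A 6-joint arm with a two-finger parallel gripper is mounted at the origin on the work surface. World frame = base frame: x ahead of the robot, y to its left, z up, the work surface at z = 0. Lengths are in mm, angles in rad, forces in N, time in s.
With the tool pointing down it reaches from about 400 to 825 mm from the base axis. Payload 7 kg.
Tool frame: the origin (TCP) lies midway between the tips of the shut fingers; the grasp point (between the pads) lies 19 mm behind it; y points along the fingers, x is the direction in which the jaws open and shut, and the axes are right-handed (so a half turn about y gives the same grasp; the last joint's range is limited). The gripper opens to 88 mm and grips with 3 to 60 N. Pads are 19 mm wide; open, the fingers measure 130 mm over their backs; the gripper's body (78 mm by 193 mm) begins 47 mm behind the grasp point.
Start: joints at [1.43, 0.359, 0.012, 0, -1.224, -0.288], TCP at [280.657, 613.862, 226.561] pointing down, gripper open.
Joint ranges: [-3.07, 3.07], [-1.43, 2.12], [-1.02, 1.25], [-3.03, 1.67], [-3.05, -0], [-3.03, 3.03]. Speed limits (rad/s): [2.39, 2.39, 3.01, 3.14, 3.14, 3.14].

### API

Orientations are given as a unit quaternion [x, y, z, w].
In Python, from station import env, imaging, order gives the robot as it stands.
- The arm moves only by the tool drive_tool, never from a script. Its argument "steps" is a list of rows, each an object of numbers: "tx", "ty", "tz": the shift along the world's x, y, z in cm; "rx", "ry", "rz": the turn, a rotation vector about the world's x, y, z in degrees; "jaw": the closure, from 0 (fully open) to 1 (shut). A call has 1 to 12 rows; each row is the pose to reach, as a shift and turn from the pose measured when the call began; what a row does not reach only later rows make up. A row lasts 1/8 s, in which the tool goes at most 62.5 mm and 10.7 degrees, less where a joint would pass 70% of its speed; a pose out of reach is approached as far as the arm can. A call with a gripper value outside its range is refused whole. The fingers move at their own pace and stop on an object; "squeeze" is the grip in N (left out, the last holds). Time passes only in rows, so rows that repeat a pose let the fingers close. It gives the time, the measured TCP pose, the force and the opening at its end, in the units of the state.
- env.sense(): the state, without advancing time (a new reading comes with each control period).
- imaging.grab_frame(name): name is "side" or "top"; returns a dict with "img" (480x640x3 uint8, red, green, blue), "vfov" (degrees; the focal length in pixels is half the picture's height over the tangent of half this angle, whatever the lens; pixels are square), "cx", "cy" (the principal point, pixels), "pose" (4x4, takes a point from camera to world coordinates). Camera axes: x right, y up, looking along -z (the intrinsics and any distortion apply to the point x, -y, -z); pixel columns grow to the right and rows downward; lengths in mm; the calibration is good to about 2 mm. A picture is of the moment at which its call begins. There is no depth.
- order.finish_job(): hands the job in, once; it reports no verdict.
Trained networks look in a picture, given as the dict that the camera call returned (one of the last four; its "shot" number tells which), for a name from the list of things; names that differ only in an ending like _2 or _b are one class to them, and where a whole thing is asked for, a point or a joint stands for the part that bears it (a point fixed in the world has none). Each returns a list of dicts, best first, with "confidence" (0 to 1); they miss things now and then, are a little off and sometimes report something else, mostly with a low value. They report only what shows in the picture. A call takes as long as a camera call. They do not tell look-alikes from the thing itself.
- imaging.boxes_of(label, picture): "position" ([x, y, z] in mm, in the coordinates of the camera as it stood for that picture, good to about 4 mm: the middle of the surface that is visible of it).
- imaging.landmark_of(label, picture): "position" ([x, y, z] in mm, in the coordinates of the camera as it stood for that picture, good to about 4 mm: a listed point, or the origin of a listed thing).
The state is a dict: "clock": time; "joint_pos": joint angles; "qd": joint speeds; "joint_torque": joint torques, N m; "tool_pos": TCP position; "ee_rot": TCP orientation; "wrist_force": force on the tool from outside, world axes, zero at the start; "torque": the same for the moment, N m; "finger_gap": opening from 0.0 (shut) to 1.0 (fully open).
Only numpy, scipy, OpenCV 4.12 (cv2) and the standard library are available. Lean on these libraries where they do the work, as an engineer would, in place of code of your own. Each camera call takes 0.05 s, during which the arm holds its last target.

### The job

The blue lid of the grey hardware case is locked: take the orange-handled dowel from its stand and push it through the holes in the case's sloping back, feeling gently for the one hole that hides the spring catch (the others are blind), until the catch lets go and the lid springs open. Then stand the dowel back in its stand, leaving the lid open and the bin, carton and tub where they are.

Things in the scene. Friction and masses are not known exactly. Their poses are not given: they have to be found in the camera images.
- case: grey steel case fixed to the bench, 240 x 240 mm, origin at the centre of its underside, z up. Its back (-x side, to the robot) is a flat slope 25 degrees from level, rising from a 78 mm high edge at x = -120 mm to a 134 mm high edge at x = 0; the lidded space is beyond. The slope has three 17 mm holes in a row along y, 65 mm apart, 45 mm down from its top edge. Skin 6 mm thick
- hole_left (a point): centre of the mouth of the left (+y) hole, on the sloping face, ringed by a white square; axes as the case's. The holes run square to the slope: going in means moving along (0.423, 0, -0.906) in the case's frame, the dowel leaning 25 degrees from vertical, its top towards the robot
- hole_mid (a point): the same for the middle hole. Behind two of the holes a stiff rubber buffer blocks the way 14 mm below the face (4 N per mm, at most 8 mm; more than 45 N on it would damage it); behind the third, also 14 mm below the face, is the pad of the spring catch. Which one changes from run to run and cannot be seen
- hole_right (a point): the same for the right (-y) hole. The catch's pad gives way, pushing back with about 4.5 N at first and 8 N where it lets the lid go (pad pushed in 6 mm, dowel tip 20 mm below the face); a hard stop lies 27 mm below the face.
- lid (a joint): opening angle of the case's blue lid (116 x 240 x 8 mm), rad: about 0.01 when shut, 1.45 fully open. It is hinged at the far (+x) side; once the catch lets go it rises by its own spring within about 3 s, the edge next to the slope going up and away from the robot, and stays open. It cannot be pried open while caught
- dowel_handle (a point): centre of the dowel's handle. The dowel is 140 mm long and weighs about 45 g: a straight round wooden rod of 12 mm diameter, 80 mm long, below an orange square handle 18 x 18 mm and 60 mm long. This point is on its axis, 110 mm from the rod's free end and 30 mm below the top; z runs along the axis from rod to handle, x and y square to the handle's faces
- dowel_tip (a point): the rod's free end, on the axis of the dowel
- stand: black plastic block fixed to the bench, 70 x 70 x 50 mm high, origin at the centre of its underside; in the middle of its top is a vertical 20 mm hole, 40 mm deep (floor 10 mm above the bench), in which the dowel stands loosely, handle up
- red_bin: loose open red plastic bin of nuts, 130 x 100 x 60 mm high, 0.9 kg, origin at the centre of its underside; leave it where it is
- carton: loose cardboard box, 100 x 70 x 50 mm high, origin at the centre of its underside; leave it where it is
- washer_tub: loose shallow blue plastic tub, 70 mm across, 35 mm high, origin at the centre of its underside; leave it where it is
There are look-alikes about, which are no part of the job. Of the things that look like the part that bears dowel_handle, the larger one is meant. Of the things shaped like the stand, the black one is meant.

How it is judged:
By the outcome, as a careful person would: the job done as asked, in the order asked, and still so for the second after the job is handed in, with the robot touching nothing.
It also fails if it takes over 51 s, if anything falls off the work surface, if the arm or the gripper's body presses on something with over 40 N, if the wrist force passes 120 N, or if a joint passes its speed limit or range.

## Working session

There is one attempt and no reset: what is moved stays moved. The work goes in short steps, Python scripts to look and compute and a tool call to move; the robot and the scene stay as the last step left them, time stands still between calls to the robot, and variables do not carry over. Pictures are saved under pics/ and viewed, and the job is handed in when it is done.

Besides the shell and the picture viewer there is one more tool, called after "Call:" by a JSON object that holds its "method" and its "body", one argument or row to a line. drive_tool: Moves the arm, as the interface text tells. Its arguments: {"type":"object","properties":{"steps":{"type":"array","items":{"type":"object","properties":{"tx":{"type":"number"},"ty":{"type":"number"},"tz":{"type":"number"},"rx":{"type":"number"},"ry":{"type":"number"},"rz":{"type":"number"},"jaw":{"type":"number"}}}},"squeeze":{"type":"number"}},"required":["steps"]}

```bash
ls; mkdir -p pics; cat > h.py <<'E'
from station import env, imaging, order
import numpy as np, cv2
def grab(n,fn=None):
    p=imaging.grab_frame(n)
    if fn: cv2.imwrite('pics/'+fn,p['img'][:,:,::-1])
    return p
def w(p,pos):
    T=np.array(p['pose']); return T[:3,:3]@np.array(pos)+T[:3,3]
def pix(p,W):
    T=np.array(p['pose']); c=T[:3,:3].T@(np.array(W)-T[:3,3]); f=240/np.tan(np.radians(p['vfov'])/2)
    return np.array([p['cx']+f*c[0]/-c[2], p['cy']-f*c[1]/-c[2]])
E
python3 - <<'E'
from h import *
s=env.sense(); print({k:np.round(v,3) for k,v in s.items()})
for n in('side','top'):
    p=grab(n,n+'0.png'); print(n,{k:(np.round(v,3) if k!='img' else 0) for k,v in p.items()})
    for l in ['case','hole_left','hole_mid','hole_right','dowel_handle','dowel_tip','stand','red_bin','carton','washer_tub']:
        for r in imaging.landmark_of(l,p): 
            W=w(p,r['position']); print(l,round(r['confidence'],2),W.round(0),pix(p,W).round(0))
    for l in ['dowel_handle','stand']:
        for r in imaging.boxes_of(l,p): 
            W=w(p,r['position']); print('box',l,round(r['confidence'],2),W.round(0),pix(p,W).round(0))
E
```

```text
pics
{'clock': np.float64(0.0), 'joint_pos': array([ 1.43 ,  0.359,  0.011, -0.   , -1.224, -0.288]), 'qd': array([ 0.   , -0.001,  0.002,  0.   , -0.   ,  0.   ]), 'joint_torque': array([ 1.0000e-03, -5.8273e+01,  2.9306e+01,  6.9970e+00,  7.0000e-03,
       -0.0000e+00]), 'tool_pos': array([280.487, 613.445, 225.642]), 'ee_rot': array([ 0.383, -0.595,  0.595, -0.382]), 'wrist_force': array([-0.185, -0.351,  0.621]), 'torque': array([-0.014,  0.039,  0.003]), 'finger_gap': np.float64(0.998)}
side {'img': 0, 'vfov': np.float64(47.932), 'cx': np.float64(314.176), 'cy': np.float64(233.958), 'pose': array([[ 8.11000e-01,  3.62000e-01, -4.59000e-01,  7.55020e+01],
       [-5.84000e-01,  5.19000e-01, -6.24000e-01, -7.00913e+02],
       [ 1.30000e-02,  7.74000e-01,  6.33000e-01,  8.62317e+02],
       [ 0.00000e+00,  0.00000e+00,  0.00000e+00,  1.00000e+00]]), 'shot': np.int64(1)}
case 0.9 [658.  72.   2.] [318. 257.]
hole_left 0.75 [600. 127. 117.] [284. 215.]
hole_mid 0.92 [617.  62. 111.] [307. 229.]
hole_right 0.82 [628.  -1. 114.] [328. 241.]
dowel_handle 0.7 [ 540. -325.  121.] [401. 
[... 1062 characters left out ...]
ole_right 0.73 [633.  -4. 114.] [343. 223.]
dowel_handle 0.66 [ 461. -294.   72.] [473. 300.]
dowel_handle 0.65 [ 537. -328.  118.] [494. 266.]
dowel_tip 0.74 [ 542. -329.    9.] [479. 265.]
dowel_tip 0.67 [ 538. -325.    2.] [476. 267.]
dowel_tip 0.44 [ 461. -289.   -2.] [461. 299.]
stand 0.89 [ 675. -308.    2.] [467. 210.]
stand 0.66 [ 537. -330.    1.] [478. 267.]
red_bin 0.66 [533. 362.   1.] [188. 272.]
carton 0.89 [668. 371.   0.] [184. 216.]
washer_tub 0.88 [398. -70.  -1.] [370. 327.]
box dowel_handle 0.58 [ 461. -291.   82.] [473. 301.]
box dowel_handle 0.48 [ 537. -323.  135.] [495. 265.]
box stand 0.91 [ 537. -314.   54.] [478. 267.]
box stand 0.56 [ 669. -303.   51.] [471. 209.]
```

View pics/side0.png

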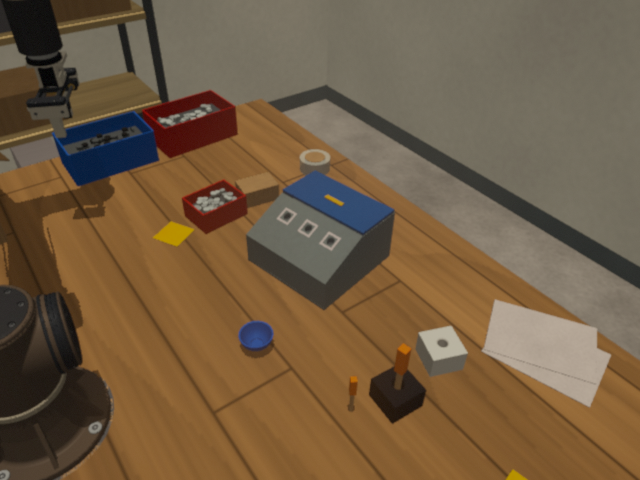

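View pics/top0.png

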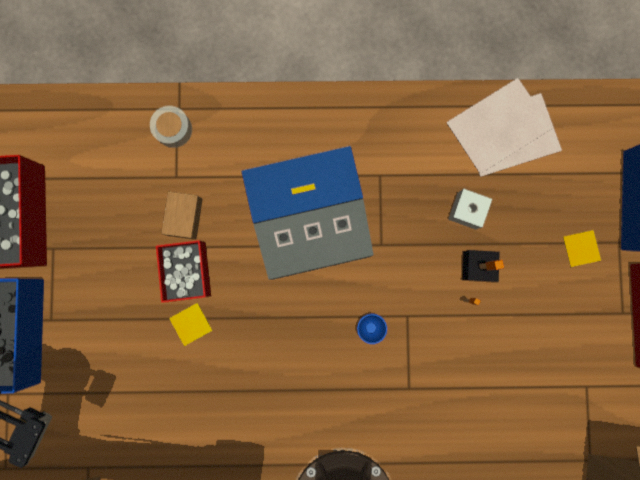

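```bash
python3 - <<'E'
import cv2,numpy as np
a=cv2.imread('pics/side0.png');b=cv2.imread('pics/top0.png')
A=cv2.resize(a[320:440,330:480],(750,600)); cv2.imwrite('pics/cs.png',A)
B=cv2.resize(b[180:320,440:540],(428,600)); C=cv2.resize(b[190:290,260:370],None,fx=3.3,fy=3.3)
C=cv2.copyMakeBorder(C,0,600-C.shape[0],0,0,0); cv2.imwrite('pics/ct.png',np.hstack([B,C]))
E
```

```text
(no output)
```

View pics/cs.png

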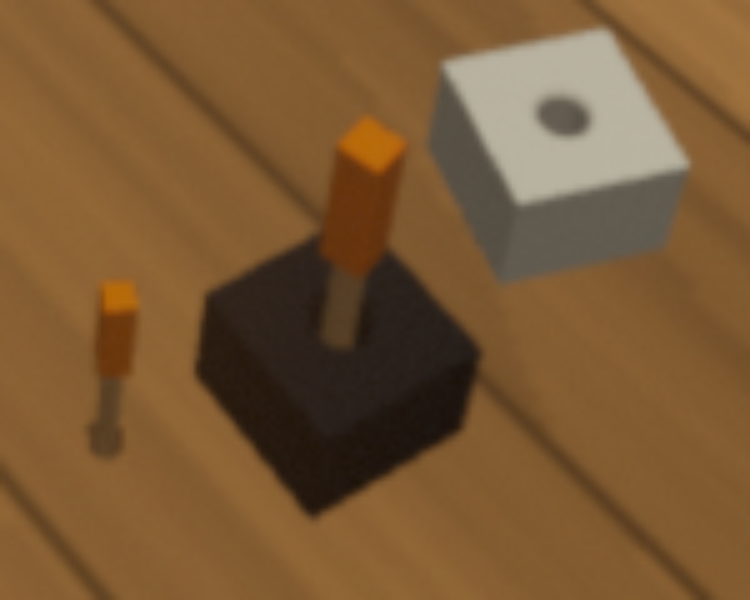

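View pics/ct.png

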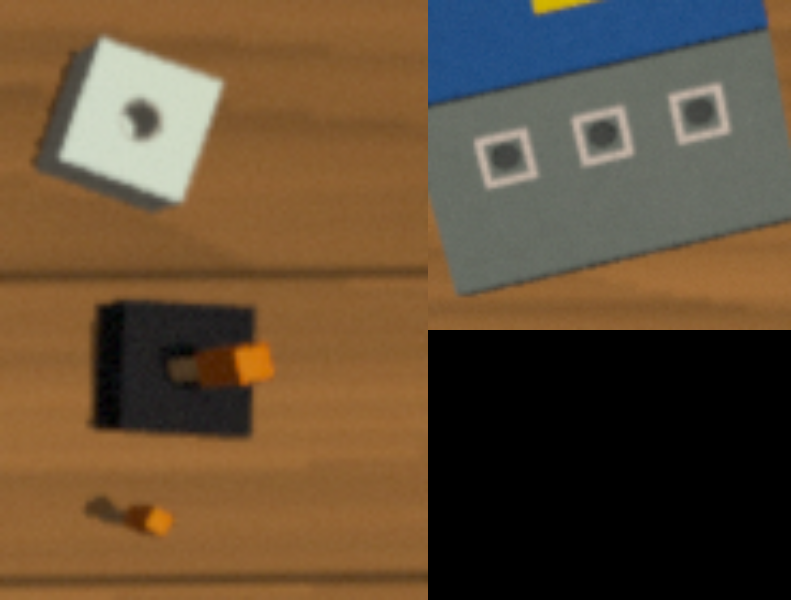

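The dowel candidates are a large one in the black stand (side 403,358; top 497,265) and a small one on the bench (side 353,385; top 474,300). The large one is meant. For stands, black is at (top 480,267) and white at (471,208); black is meant. Both crops confirm this. Next I'll refine the positions.

```bash
cat >> h.py <<'E'
def tri(obs):
    A=[];b=[]
    for p,(u,v) in obs:
        T=np.array(p['pose']); f=240/np.tan(np.radians(p['vfov'])/2)
        d=T[:3,:3]@np.array([(u-p['cx'])/f,-(v-p['cy'])/f,-1]); d/=np.linalg.norm(d)
        P=np.eye(3)-np.outer(d,d); A.append(P); b.append(P@T[:3,3])
    X=np.linalg.lstsq(np.vstack(A),np.hstack(b),rcond=None)[0]
    return X,[ (pix(p,X)-np.array(o)).round(1) for p,o in obs]
def orange(p,near,r=25):
    hsv=cv2.cvtColor(p['img'],cv2.COLOR_RGB2HSV); m=cv2.inRange(hsv,(5,190,90),(16,255,255))
    mm=np.zeros_like(m);x,y=map(int,near);mm[y-r:y+r,x-r:x+r]=m[y-r:y+r,x-r:x+r];return mm
def squares(p,guess):
    # dark hole pixels/white ring: centroid of bright ring
    out=[]
    g=p['img'].astype(float).min(2)
    for u,v in guess:
        u0,v0=int(u),int(v); win=g[v0-13:v0+14,u0-13:u0+14]
        m=(win>135).astype(np.uint8); c,_=cv2.findContours(m,cv2.RETR_EXTERNAL,cv2.CHAIN_APPROX_NONE)
        c=max(c,key=lambda k:cv2.contourArea(k)); h=np.zeros_like(m); cv2.drawContours(h,[c],-1,1,-1)
        M=cv2.moments(h,True); out.append((M['m10']/M['m00']+u0-13,M['m01']/M['m00']+v0-13))
    return out
E
python3 - <<'E'
from h import *
S=grab('side');T=grab('top')
qs=squares(S,[(286,215),(308,228),(330,241)]);qt=squares(T,[(284,238),(313,231),(343,224)])
print(np.round(qs,1),np.round(qt,1))
H=[tri([(S,a),(T,b)]) for a,b in zip(qs,qt)]
for h in H: print(h[0].round(1),h[1])
d=H[0][0]-H[2][0]; print('len',np.linalg.norm(d),'yaw',np.degrees(np.arctan2(-d[0],d[1])))
ht=tri([(S,(404.2,349.2)),(T,(499.3,264.8))]);print('handle top',ht)
# stand top corners guess
sc=lambda x,y:(330+x/5-.4,320+y/5-.4); tc=lambda x,y:(440+x/4.28-.4,180+y/4.28-.4)
for a,b in [((478,352),(252,307)),((335,430),(250,437)),((208,295),(122,428))]:
    print(tri([(S,sc(*a)),(T,tc(*b))]))
print('rod entry',tri([(S,sc(337,345)),(T,tc(181,369))]))
from scipy.spatial.transform import Rotation as R
print(R.from_quat(env.sense()['ee_rot']).as_matrix().round(3))
for p in (S,T):
  for l in ['hole_mid','hole_left','hole_right','stand']:
    for r in imaging.landmark_of(l,p): 
            W=w(p,r['position']); print(l,round(r['confidence'],2),W.round(0),pix(p,W).round(1))
E
```

```text
[[286.5 215.6]
 [307.4 227.8]
 [329.6 240.5]] [[283.1 237.5]
 [312.5 230.7]
 [341.7 224. ]]
[603.5 125.3 115.6] [array([-0.4,  0. ]), array([ 0.2, -0.4])]
[617.3  61.8 115.3] [array([-0.3,  0. ]), array([ 0.1, -0.2])]
[631.2  -1.6 115.3] [array([-0.3,  0. ]), array([ 0.1, -0.2])]
len 129.87830381575301 yaw 12.33547741271551
handle top (array([ 538.30807649, -328.23350275,  148.91979296]), [array([-0.5,  0.1]), array([ 0.3, -0.3])])
(array([ 572.04828364, -363.86636121,   48.43789868]), [array([-0.3,  0. ]), array([ 0.1, -0.2])])
(array([ 504.27260297, -359.38028626,   54.34336012]), [array([-1.6,  0.2]), array([ 0.7, -1. ])])
(array([ 508.32036393, -291.34957637,   50.43014304]), [array([-0.5,  0.1]), array([ 0.2, -0.3])])
rod entry (array([ 539.48074115, -328.02382846,   37.52617867]), [array([-0.3,  0. ]), array([ 0.1, -0.2])])
[[-0.416  0.     0.909]
 [-0.909 -0.    -0.416]
 [ 0.    -1.     0.   ]]
hole_mid 0.77 [614.  64. 111.] [305.2 229.1]
hole_left 0.92 [602. 124. 118.] [285.8 215.3]
hole_right 0.94 [628.  -1. 114.] [328.2 241.3]
stand 0.78 [ 675. -306.    1.] [438.  357.9]
hole_mid 0.62 [618.  65. 114.] [311.4 230.3]
hole_left 0.95 [602. 123. 112.] [284.4 238.1]
hole_right 0.67 [633.  -2. 114.] [342.3 222.8]
stand 0.79 [ 538. -328.    3.] [477.1 266.9]
stand 0.65 [ 670. -304.    1.] [465.3 212. ]
stand 0.23 [604. 125. 116.] [283.2 236.9]
stand 0.21 [536. 363.   1.] [187.2 271.1]
```

Call:
{"method": "drive_tool", "body": {
  "steps": [
    {"tx": 3.3,"ty": -4.7,"rz": -7.5},
    {"tx": 6.6,"ty": -9.4,"rz": -15},
    {"tx": 9.9,"ty": -14.1,"rz": -22.5},
    {"tx": 13.2,"ty": -18.8,"rz": -30},
    {"tx": 16.5,"ty": -23.5,"rz": -37.5},
    {"tx": 19.9,"ty": -28.3,"rz": -45},
    {"tx": 21,"ty": -33.8,"rz": -53},
    {"tx": 22,"ty": -39.3,"rz": -61},
    {"tx": 23,"ty": -44.8,"rz": -69},
    {"tx": 24,"ty": -50.3,"rz": -77},
    {"tx": 25,"ty": -55.8,"rz": -85},
    {"tx": 26,"ty": -61.3,"rz": -93}
  ],
  "squeeze": 30
}}

```text
invalid input
```

```bash
python3 - <<'E'
from h import *
from scipy.spatial.transform import Rotation as R
s=env.sense(); print(s['clock'],s['tool_pos'],s['joint_pos'].round(2) if hasattr(s['joint_pos'],'round') else s['joint_pos'])
print(R.from_quat(s['ee_rot']).as_matrix().round(3))
S=grab('side')
# top-face corners in side crop at z=149
T=np.array(S['pose']);f=240/np.tan(np.radians(S['vfov'])/2)
P=[]
for x,y in [(371,117),(405,147),(370,172),(337,148)]:
    u,v=330+x/5-.4,320+y/5-.4
    d=T[:3,:3]@np.array([(u-S['cx'])/f,-(v-S['cy'])/f,-1]); k=(149-T[2,3])/d[2]; P.append(T[:3,3]+k*d)
P=np.array(P);print(P.round(1))
for i in range(4):
    e=P[(i+1)%4]-P[i]; print(np.linalg.norm(e).round(1),np.degrees(np.arctan2(e[1],e[0])).round(1)%90)
E
```

```text
1.8 [280.6566442  613.86277047 226.55521478] [ 1.43  0.36  0.01 -0.   -1.22 -0.29]
[[-0.416 -0.     0.909]
 [-0.909 -0.    -0.416]
 [ 0.    -1.    -0.   ]]
[[ 547.5 -318.7  149. ]
 [ 548.1 -334.5  149. ]
 [ 531.4 -335.4  149. ]
 [ 529.3 -321.8  149. ]]
15.8 2.0
16.7 3.0999999999999943
13.8 9.0
18.5 9.6
```

Call:
{"method": "drive_tool", "body": {
  "steps": [
    {"tx": 3.3,"ty": -4.7,"tz": 0.0,"rx": 0.0,"ry": 0.0,"rz": -7.5,"jaw": 0.0},
    {"tx": 6.6,"ty": -9.4,"tz": 0.0,"rx": 0.0,"ry": 0.0,"rz": -15.0,"jaw": 0.0}
  ],
  "squeeze": 30
}}

```text
clock: 2.1
tool_pos: [347.0, 519.0, 226.2]
ee_rot: [0.3, -0.64, 0.64, -0.3]
wrist_force: [0.4, 0.5, -0.1]
finger_gap: 0.998
```

Call:
{"method": "drive_tool", "body": {
  "steps": [
    {"tx": 3.3,"ty": -4.7,"tz": 0,"rx": 0,"ry": 0,"rz": -8,"jaw": 0},
    {"tx": 6.6,"ty": -9.4,"tz": 0,"rx": 0,"ry": 0,"rz": -16,"jaw": 0},
    {"tx": 9.9,"ty": -14.1,"tz": 0,"rx": 0,"ry": 0,"rz": -24,"jaw": 0},
    {"tx": 13.3,"ty": -18.9,"tz": 0,"rx": 0,"ry": 0,"rz": -32,"jaw": 0},
    {"tx": 14.3,"ty": -24.4,"tz": 0,"rx": 0,"ry": 0,"rz": -40,"jaw": 0},
    {"tx": 15.3,"ty": -29.9,"tz": 0,"rx": 0,"ry": 0,"rz": -48,"jaw": 0},
    {"tx": 16.3,"ty": -35.4,"tz": 0,"rx": 0,"ry": 0,"rz": -56,"jaw": 0},
    {"tx": 17.3,"ty": -40.9,"tz": 0,"rx": 0,"ry": 0,"rz": -64,"jaw": 0},
    {"tx": 18.3,"ty": -46.4,"tz": 0,"rx": 0,"ry": 0,"rz": -72,"jaw": 0},
    {"tx": 19.3,"ty": -51.9,"tz": 0,"rx": 0,"ry": 0,"rz": -80,"jaw": 0},
    {"tx": 19.3,"ty": -57.8,"tz": 0,"rx": 0,"ry": 0,"rz": -88,"jaw": 0},
    {"tx": 19.3,"ty": -63.7,"tz": 0,"rx": 0,"ry": 0,"rz": -96,"jaw": 0}
  ]
}}

```text
clock: 3.6
tool_pos: [539.9, -119.8, 226.5]
ee_rot: [0.276, 0.651, -0.651, -0.276]
wrist_force: [1.1, -0.2, 0.7]
finger_gap: 0.997
```

Call:
{"method": "drive_tool", "body": {
  "steps": [
    {"tx": 0,"ty": -5.3,"tz": 0,"rx": 0,"ry": 0,"rz": -9,"jaw": 0},
    {"tx": 0,"ty": -10.6,"tz": 0,"rx": 0,"ry": 0,"rz": -18,"jaw": 0},
    {"tx": -0.1,"ty": -15.9,"tz": 0,"rx": 0,"ry": 0,"rz": -27,"jaw": 0},
    {"tx": -0.1,"ty": -20.8,"tz": -1,"rx": 0,"ry": 0,"rz": -34,"jaw": 0},
    {"tx": -0.1,"ty": -20.8,"tz": -4,"rx": 0,"ry": 0,"rz": -34,"jaw": 0}
  ]
}}

```text
clock: 4.22
tool_pos: [539.3, -331.4, 187.0]
ee_rot: [0.457, 0.541, -0.54, -0.455]
wrist_force: [-0.5, 0.9, -0.7]
finger_gap: 0.997
```

```bash
python3 - <<'E'
from h import *
s=env.sense(); print(s['clock'],s['tool_pos'],s['joint_pos'])
S=grab('side');T=grab('top')
A=cv2.resize(S['img'][280:440,320:500],(450,400));B=cv2.resize(T['img'][190:350,420:600],(450,400))
cv2.imwrite('pics/g1.png',cv2.resize(np.hstack([A,B]),(800,356))[:,:,::-1])
E
```

```text
4.225 [ 539.29939216 -331.38152682  187.01973363] [-2.42585734e-01  3.15192942e-01 -1.44948033e-01  9.81143968e-04
 -1.10761190e+00 -1.15890078e+00]
```

View pics/g1.png

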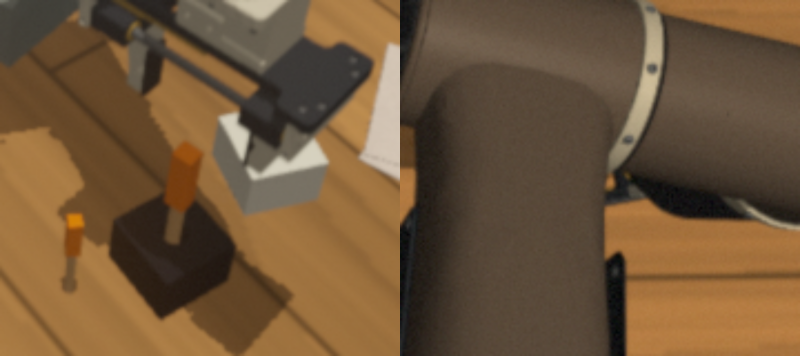

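Call:
{"method": "drive_tool", "body": {
  "steps": [
    {"tx": -0.1,"ty": 0.3,"tz": -3,"rx": 0,"ry": 0,"rz": 0,"jaw": 0},
    {"tx": -0.1,"ty": 0.3,"tz": -6,"rx": 0,"ry": 0,"rz": 0,"jaw": 0},
    {"tx": -0.1,"ty": 0.3,"tz": -8.6,"rx": 0,"ry": 0,"rz": 0,"jaw": 0.3},
    {"tx": -0.1,"ty": 0.3,"tz": -8.6,"rx": 0,"ry": 0,"rz": 0,"jaw": 1},
    {"tx": -0.1,"ty": 0.3,"tz": -8.6,"rx": 0,"ry": 0,"rz": 0,"jaw": 1},
    {"tx": -0.1,"ty": 0.3,"tz": -8.6,"rx": 0,"ry": 0,"rz": 0,"jaw": 1},
    {"tx": -0.1,"ty": 0.3,"tz": -8.6,"rx": 0,"ry": 0,"rz": 0,"jaw": 1},
    {"tx": -0.1,"ty": 0.3,"tz": -8.6,"rx": 0,"ry": 0,"rz": 0,"jaw": 1}
  ],
  "squeeze": 40
}}

```text
clock: 5.32
tool_pos: [535.8, -325.0, 97.5]
ee_rot: [-0.453, -0.541, 0.542, 0.457]
wrist_force: [-0.3, -0.9, 0.0]
finger_gap: 0.38
```

```bash
python3 - <<'E'
from h import *
S=grab('side')
cv2.imwrite('pics/g2.png',cv2.resize(S['img'][280:440,320:500],(675,600))[:,:,::-1])
E
```

```text
(no output)
```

View pics/g2.png

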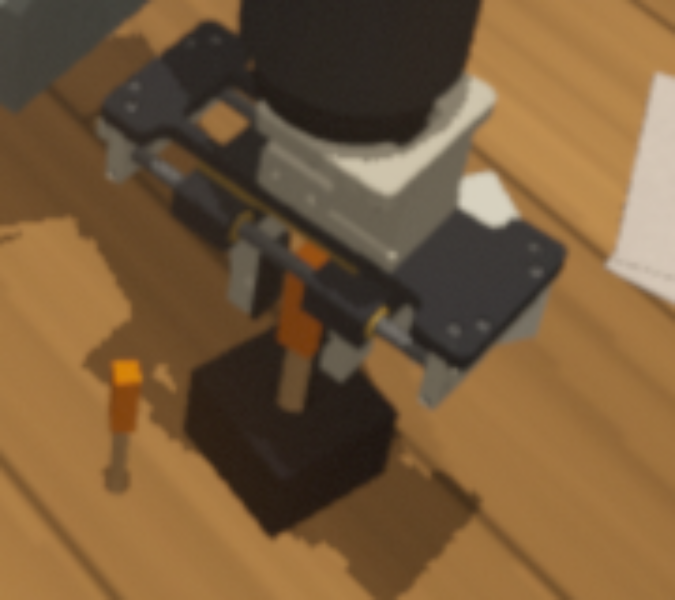

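Call:
{"method": "drive_tool", "body": {
  "steps": [
    {"tx": 0.2,"ty": -0.3,"tz": 0.3,"rx": 0,"ry": 0,"rz": 0,"jaw": 1},
    {"tx": 0.2,"ty": -0.3,"tz": 0.3,"rx": 0,"ry": 0,"rz": 0,"jaw": 1},
    {"tx": 0.2,"ty": -0.3,"tz": 0.3,"rx": 0,"ry": 0,"rz": 0,"jaw": 1},
    {"tx": 0.2,"ty": -0.3,"tz": 0.3,"rx": 0,"ry": 0,"rz": 0,"jaw": 1},
    {"tx": 0.2,"ty": -0.3,"tz": 0.3,"rx": 0,"ry": 0,"rz": 0,"jaw": 1}
  ]
}}

```text
clock: 6.0
tool_pos: [538.0, -328.2, 100.6]
ee_rot: [-0.453, -0.541, 0.542, 0.457]
wrist_force: [0.5, -1.9, 1.7]
finger_gap: 0.199
```

```bash
python3 - <<'E'
from h import *
S=grab('side');s=env.sense();print(s['tool_pos'],s['finger_gap'],s['wrist_force'])
cv2.imwrite('pics/g3.png',cv2.resize(S['img'][280:440,320:500],(675,600))[:,:,::-1])
E
```

```text
[ 537.98852226 -328.10706233  100.55585779] 0.20470604668651737 [ 1.48648605 -0.5970089   1.92716392]
```

View pics/g3.png

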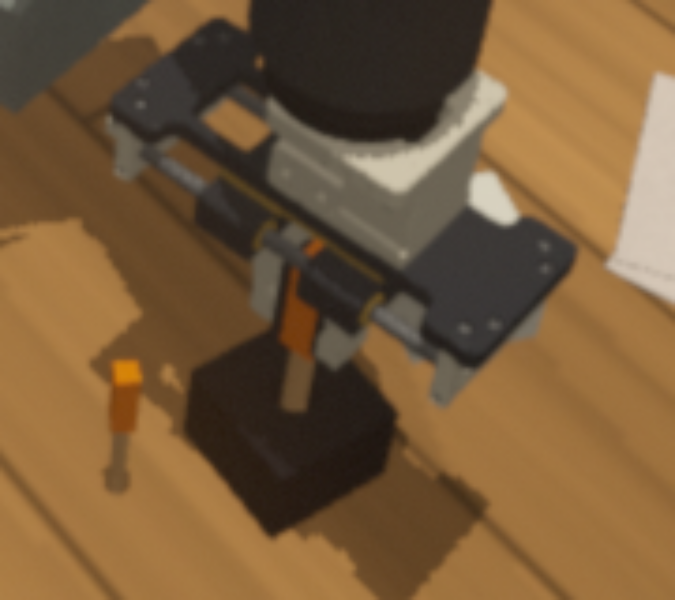

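Call:
{"method": "drive_tool", "body": {
  "steps": [
    {"tx": 0,"ty": 0,"tz": 3,"rx": 0,"ry": 0,"rz": 0,"jaw": 1},
    {"tx": 0,"ty": 0,"tz": 8,"rx": 0,"ry": 0,"rz": 0,"jaw": 1},
    {"tx": 0,"ty": 0,"tz": 13,"rx": 0,"ry": 0,"rz": 0,"jaw": 1},
    {"tx": 0.6,"ty": 5,"tz": 15,"rx": 0.8,"ry": -3.5,"rz": 0,"jaw": 1},
    {"tx": 1.2,"ty": 10,"tz": 15,"rx": 1.5,"ry": -7,"rz": 0,"jaw": 1},
    {"tx": 1.8,"ty": 15,"tz": 15,"rx": 2.3,"ry": -10.5,"rz": 0,"jaw": 1},
    {"tx": 2.4,"ty": 20,"tz": 15,"rx": 3,"ry": -14,"rz": 0,"jaw": 1},
    {"tx": 3,"ty": 25,"tz": 15,"rx": 3.8,"ry": -17.5,"rz": 0,"jaw": 1},
    {"tx": 3.8,"ty": 29,"tz": 14,"rx": 4.5,"ry": -21,"rz": 0,"jaw": 1},
    {"tx": 4.5,"ty": 31.6,"tz": 13,"rx": 5.3,"ry": -24.4,"rz": 0,"jaw": 1},
    {"tx": 4.5,"ty": 31.6,"tz": 12,"rx": 5.3,"ry": -24.4,"rz": 0,"jaw": 1},
    {"tx": 4.5,"ty": 31.6,"tz": 12,"rx": 5.3,"ry": -24.4,"rz": 0,"jaw": 1}
  ]
}}

```text
clock: 7.55
tool_pos: [582.2, -12.4, 219.5]
ee_rot: [0.536, 0.649, -0.409, -0.353]
wrist_force: [-0.1, -0.2, -0.7]
finger_gap: 0.204
```

```bash
python3 - <<'E'
from h import *
from scipy.spatial.transform import Rotation as R
S=grab('side');T=grab('top');s=env.sense();print(s['tool_pos'],s['finger_gap'],s['wrist_force'],s['joint_pos'])
M=R.from_quat(s['ee_rot']).as_matrix();print(M.round(3))
tip=s['tool_pos']+M[:,1]*91; print('tip pred',tip, pix(S,tip),pix(T,tip))
cv2.imwrite('pics/p1.png',cv2.resize(S['img'][170:290,250:410],(800,600))[:,:,::-1])
cv2.imwrite('pics/p1t.png',cv2.resize(T['img'][170:290,250:410],(800,600))[:,:,::-1])
E
```

```text
[583.31458355 -12.67710471 220.79054561] 0.2055829337098266 [-0.13229092  0.16565894  0.06766675] [ 0.34873322 -0.02057715 -0.59580804  0.10025238 -0.56945118 -1.81962576]
[[-0.176  0.408 -0.896]
 [ 0.984  0.091 -0.152]
 [ 0.02  -0.908 -0.418]]
tip pred [620.46797481  -4.39348255 138.13458925] [326.40638016 234.84491846] [343.7425608  227.55246576]
```

View pics/p1.png

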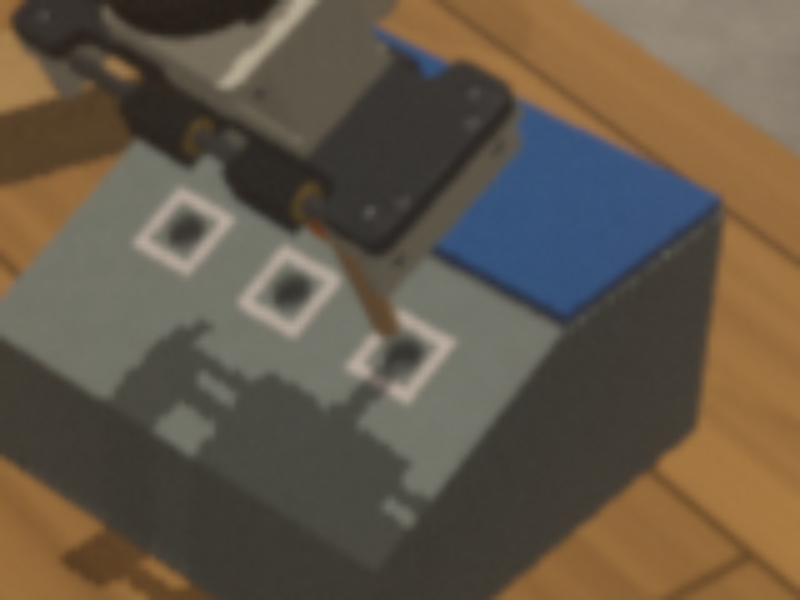

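View pics/p1t.png

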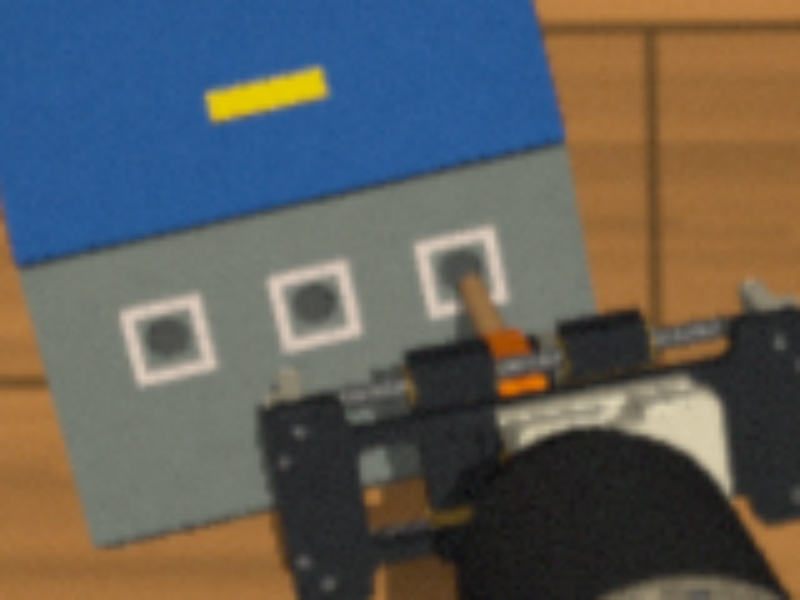

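```bash
python3 - <<'E'
from h import *
S=grab('side');T=grab('top');s=env.sense()
from scipy.spatial.transform import Rotation as R
M=R.from_quat(s['ee_rot']).as_matrix();np.set_printoptions(suppress=True)
def dr(p,x0,y0,k=14):
    I=cv2.resize(p['img'][y0:y0+28,x0:x0+28],None,fx=k,fy=k,interpolation=cv2.INTER_CUBIC).copy()
    t=s['tool_pos']
    # ring around predicted tip, and axis
    a=[]
    for th in np.linspace(0,2*np.pi,40):
        W=t+M[:,1]*91+6*(np.cos(th)*M[:,0]+np.sin(th)*M[:,2]); a.append((pix(p,W)-[x0,y0]+.5)*k)
    cv2.polylines(I,[np.int32(a)],True,(0,255,0),1)
    for sg in (-6,6):
      for ax in (0,2):
        q=[(pix(p,t+M[:,1]*d+sg*M[:,ax])-[x0,y0]+.5)*k for d in (60,91)]
        cv2.polylines(I,[np.int32(q)],False,(255,255,0) if ax else (0,255,255),1)
    return I
cv2.imwrite('pics/p2.png',np.hstack([dr(S,312,222),dr(T,330,212)])[:,:,::-1])
print(s['tool_pos'],M[:,1])
E
```

```text
[583.52757464 -12.72719111 221.03588123] [ 0.40896197  0.09115171 -0.9079876 ]
```

View pics/p2.png

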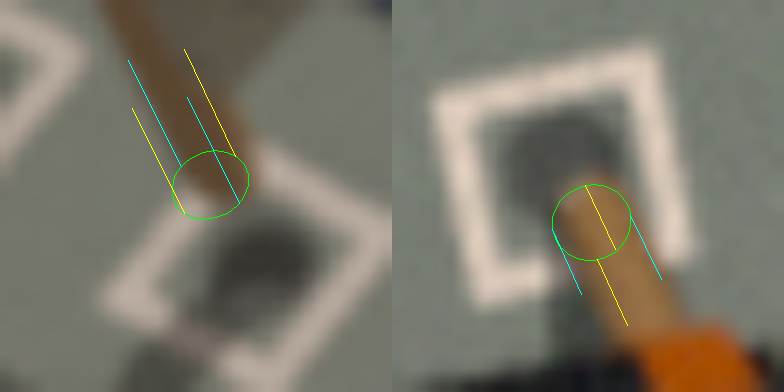

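Call:
{"method": "drive_tool", "body": {
  "steps": [
    {"tx": 0.4,"ty": 0.2,"tz": -1,"rx": 0,"ry": 0,"rz": 0,"jaw": 1},
    {"tx": 0.8,"ty": 0.3,"tz": -2,"rx": 0,"ry": 0,"rz": 0,"jaw": 1},
    {"tx": 1.0,"ty": 0.34,"tz": -2.4,"rx": 0,"ry": 0,"rz": 0,"jaw": 1},
    {"tx": 1.1,"ty": 0.36,"tz": -2.6,"rx": 0,"ry": 0,"rz": 0,"jaw": 1},
    {"tx": 1.2,"ty": 0.38,"tz": -2.8,"rx": 0,"ry": 0,"rz": 0,"jaw": 1},
    {"tx": 1.2,"ty": 0.38,"tz": -2.8,"rx": 0,"ry": 0,"rz": 0,"jaw": 1}
  ]
}}

```text
clock: 8.5
tool_pos: [595.6, -8.9, 193.1]
ee_rot: [0.537, 0.649, -0.408, -0.352]
wrist_force: [-0.5, 0.2, -0.9]
finger_gap: 0.204
```

```bash
cat >> h.py <<'E'
from scipy.spatial.transform import Rotation as R
np.set_printoptions(suppress=True,precision=2)
HO={'L':np.array([603.5,125.3,115.6]),'M':np.array([617.3,61.8,115.3]),'R':np.array([631.2,-1.6,115.3])}
def st():
    s=env.sense();M=R.from_quat(s['ee_rot']).as_matrix();a=M[:,1];t=s['tool_pos']+91*a
    n=np.array([-.413,-.090,.906])
    print('clk',s['clock'],'tcp',s['tool_pos'],'axis',a,'F',s['wrist_force'],'F.n',s['wrist_force']@n,'gap',s['finger_gap'])
    k=min(HO,key=lambda k:abs(t[1]-HO[k][1])); d=t-HO[k]; print(k,'depth',-d@n,'lateral',d-(d@n)*n)
    return s
E
python3 - <<'E'
from h import *
st()
S=grab('side');T=grab('top');
a=cv2.resize(S['img'][200:280,290:370],(400,400),interpolation=2);b=cv2.resize(T['img'][180:260,310:390],(400,400),interpolation=2)
cv2.imwrite('pics/p3.png',np.hstack([a,b])[:,:,::-1])
E
```

```text
clk 8.5 tcp [595.59  -8.88 193.07] axis [ 0.41  0.09 -0.91] F [-0.54  0.2  -0.88] F.n -0.5953616672001392 gap 0.20399292752975995
R depth 5.15853880195293 lateral [-0.52  0.56 -0.18]
```

View pics/p3.png

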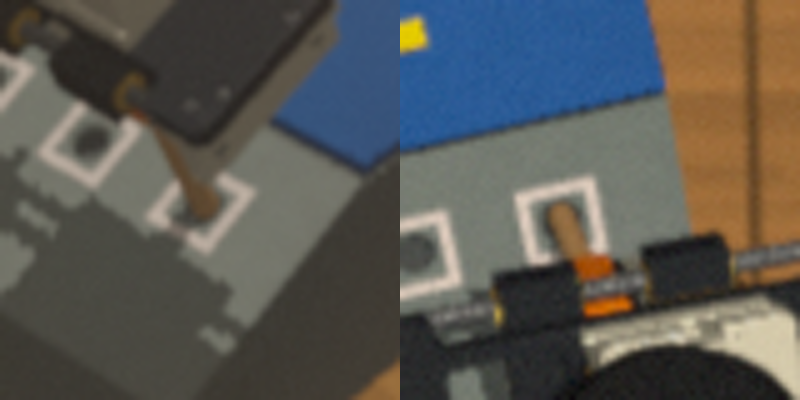

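Call:
{"method": "drive_tool", "body": {
  "steps": [
    {"tx": 0.2,"ty": 0.04,"tz": -0.4,"rx": 0,"ry": 0,"rz": 0,"jaw": 1},
    {"tx": 0.3,"ty": 0.07,"tz": -0.7,"rx": 0,"ry": 0,"rz": 0,"jaw": 1},
    {"tx": 0.41,"ty": 0.09,"tz": -0.9,"rx": 0,"ry": 0,"rz": 0,"jaw": 1},
    {"tx": 0.49,"ty": 0.11,"tz": -1.09,"rx": 0,"ry": 0,"rz": 0,"jaw": 1},
    {"tx": 0.49,"ty": 0.11,"tz": -1.09,"rx": 0,"ry": 0,"rz": 0,"jaw": 1}
  ]
}}

```text
clock: 9.22
tool_pos: [600.3, -7.9, 182.8]
ee_rot: [0.537, 0.649, -0.408, -0.352]
wrist_force: [-7.2, -0.6, 7.1]
finger_gap: 0.199
```

```bash
python3 -c "
from h import *
st()"
```

```text
clk 9.225 tcp [600.32  -7.89 182.79] axis [ 0.41  0.09 -0.91] F [-7.18 -0.63  7.08] F.n 9.438813689972609 gap 0.19890983804339635
R depth 16.509880312168068 lateral [-0.45  0.52 -0.16]
```

Call:
{"method": "drive_tool", "body": {
  "steps": [
    {"tx": 0.08,"ty": 0.02,"tz": -0.18,"rx": 0,"ry": 0,"rz": 0,"jaw": 1},
    {"tx": 0.08,"ty": 0.02,"tz": -0.18,"rx": 0,"ry": 0,"rz": 0,"jaw": 1},
    {"tx": 0.08,"ty": 0.02,"tz": -0.18,"rx": 0,"ry": 0,"rz": 0,"jaw": 1}
  ]
}}

```text
clock: 9.6
tool_pos: [600.8, -7.9, 181.8]
ee_rot: [0.537, 0.649, -0.408, -0.352]
wrist_force: [-10.0, 0.4, 11.0]
finger_gap: 0.204
```

```bash
python3 -c "
from h import *
st()"
```

```text
clk 9.6 tcp [600.77  -7.87 181.81] axis [ 0.41  0.09 -0.91] F [-10.05   0.42  11.02] F.n 14.095290753216373 gap 0.20384070750235803
R depth 17.588812694261982 lateral [-0.42  0.43 -0.16]
```

Force rose 4.7 N over 1.1 mm, about 4 N/mm, so the right hole has a buffer and is blind. I'll move on to the middle hole.

Call:
{"method": "drive_tool", "body": {
  "steps": [
    {"tx": -0.41,"ty": -0.09,"tz": 0.91,"rx": 0,"ry": 0,"rz": 0,"jaw": 1},
    {"tx": -1.22,"ty": -0.27,"tz": 2.72,"rx": 0,"ry": 0,"rz": 0,"jaw": 1},
    {"tx": -1.22,"ty": -0.27,"tz": 2.72,"rx": 0,"ry": 0,"rz": 0,"jaw": 1},
    {"tx": -2.0,"ty": 2.9,"tz": 2.7,"rx": 0,"ry": 0,"rz": 0,"jaw": 1},
    {"tx": -2.68,"ty": 6.05,"tz": 2.69,"rx": 0,"ry": 0,"rz": 0,"jaw": 1},
    {"tx": -2.68,"ty": 6.05,"tz": 2.69,"rx": 0,"ry": 0,"rz": 0,"jaw": 1},
    {"tx": -2.4,"ty": 6.11,"tz": 2.05,"rx": 0,"ry": 0,"rz": 0,"jaw": 1},
    {"tx": -2.2,"ty": 6.16,"tz": 1.6,"rx": 0,"ry": 0,"rz": 0,"jaw": 1},
    {"tx": -2.08,"ty": 6.19,"tz": 1.32,"rx": 0,"ry": 0,"rz": 0,"jaw": 1},
    {"tx": -1.98,"ty": 6.21,"tz": 1.11,"rx": 0,"ry": 0,"rz": 0,"jaw": 1},
    {"tx": -1.98,"ty": 6.21,"tz": 1.11,"rx": 0,"ry": 0,"rz": 0,"jaw": 1}
  ]
}}

```text
clock: 10.98
tool_pos: [581.0, 54.0, 192.6]
ee_rot: [0.537, 0.649, -0.408, -0.352]
wrist_force: [-0.2, 0.6, -0.5]
finger_gap: 0.2
```

```bash
python3 - <<'E'
from h import *
st()
S=grab('side');T=grab('top');
a=cv2.resize(S['img'][190:270,270:350],(400,400),interpolation=2);b=cv2.resize(T['img'][180:260,280:360],(400,400),interpolation=2)
cv2.imwrite('pics/p4.png',np.hstack([a,b])[:,:,::-1])
E
```

```text
clk 10.975 tcp [581.    53.96 192.64] axis [ 0.41  0.09 -0.91] F [-0.17  0.59 -0.52] F.n -0.44951887212450997 gap 0.20029170432803228
M depth 5.209104756709991 lateral [-1.2  -0.06 -0.56]
```

View pics/p4.png

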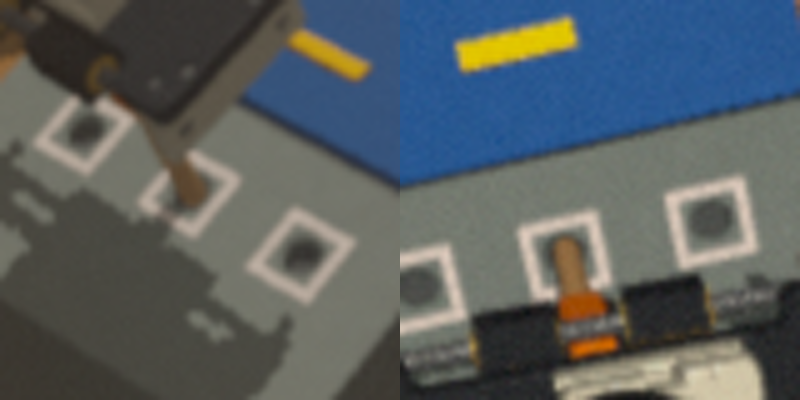

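Call:
{"method": "drive_tool", "body": {
  "steps": [
    {"tx": 0.2,"ty": 0.04,"tz": -0.4,"rx": 0,"ry": 0,"rz": 0,"jaw": 1},
    {"tx": 0.3,"ty": 0.07,"tz": -0.7,"rx": 0,"ry": 0,"rz": 0,"jaw": 1},
    {"tx": 0.41,"ty": 0.09,"tz": -0.9,"rx": 0,"ry": 0,"rz": 0,"jaw": 1},
    {"tx": 0.51,"ty": 0.11,"tz": -1.13,"rx": 0,"ry": 0,"rz": 0,"jaw": 1},
    {"tx": 0.51,"ty": 0.11,"tz": -1.13,"rx": 0,"ry": 0,"rz": 0,"jaw": 1}
  ]
}}

```text
clock: 11.7
tool_pos: [586.0, 55.1, 182.1]
ee_rot: [0.537, 0.649, -0.408, -0.352]
wrist_force: [-9.6, 0.8, 9.5]
finger_gap: 0.203
```

```bash
python3 -c "
from h import *
st()"
```

```text
clk 11.7 tcp [586.    55.15 182.08] axis [ 0.41  0.09 -0.91] F [-9.56  0.83  9.5 ] F.n 12.482883501591012 gap 0.20346590787662483
M depth 16.946484703819845 lateral [-1.    0.09 -0.46]
```

Call:
{"method": "drive_tool", "body": {
  "steps": [
    {"tx": 0.09,"ty": 0.02,"tz": -0.22,"rx": 0,"ry": 0,"rz": 0,"jaw": 1},
    {"tx": 0.09,"ty": 0.02,"tz": -0.22,"rx": 0,"ry": 0,"rz": 0,"jaw": 1},
    {"tx": 0.09,"ty": 0.02,"tz": -0.22,"rx": 0,"ry": 0,"rz": 0,"jaw": 1}
  ]
}}

```text
clock: 12.08
tool_pos: [586.6, 55.2, 180.8]
ee_rot: [0.537, 0.649, -0.408, -0.352]
wrist_force: [-12.2, -0.1, 13.7]
finger_gap: 0.203
```

```bash
python3 -c "
from h import *
st()"
```

```text
clk 12.075 tcp [586.63  55.24 180.83] axis [ 0.41  0.09 -0.91] F [-12.24  -0.08  13.68] F.n 17.4556549338086 gap 0.2034096435669347
M depth 18.34804084682518 lateral [-0.88  0.07 -0.41]
```

The middle hole is also a buffer, at 3.5 N/mm. Next is the left hole.

Call:
{"method": "drive_tool", "body": {
  "steps": [
    {"tx": -0.41,"ty": -0.09,"tz": 0.91,"rx": 0,"ry": 0,"rz": 0,"jaw": 1},
    {"tx": -1.22,"ty": -0.27,"tz": 2.72,"rx": 0,"ry": 0,"rz": 0,"jaw": 1},
    {"tx": -1.22,"ty": -0.27,"tz": 2.72,"rx": 0,"ry": 0,"rz": 0,"jaw": 1},
    {"tx": -1.9,"ty": 2.9,"tz": 2.74,"rx": 0,"ry": 0,"rz": 0,"jaw": 1},
    {"tx": -2.6,"ty": 6.08,"tz": 2.75,"rx": 0,"ry": 0,"rz": 0,"jaw": 1},
    {"tx": -2.6,"ty": 6.08,"tz": 2.75,"rx": 0,"ry": 0,"rz": 0,"jaw": 1},
    {"tx": -2.32,"ty": 6.14,"tz": 2.12,"rx": 0,"ry": 0,"rz": 0,"jaw": 1},
    {"tx": -2.13,"ty": 6.18,"tz": 1.7,"rx": 0,"ry": 0,"rz": 0,"jaw": 1},
    {"tx": -2.02,"ty": 6.21,"tz": 1.44,"rx": 0,"ry": 0,"rz": 0,"jaw": 1},
    {"tx": -1.92,"ty": 6.23,"tz": 1.22,"rx": 0,"ry": 0,"rz": 0,"jaw": 1},
    {"tx": -1.92,"ty": 6.23,"tz": 1.22,"rx": 0,"ry": 0,"rz": 0,"jaw": 1}
  ]
}}

```text
clock: 13.45
tool_pos: [567.5, 117.3, 192.8]
ee_rot: [0.537, 0.649, -0.408, -0.352]
wrist_force: [0.1, -0.1, 0.4]
finger_gap: 0.204
```

```bash
python3 - <<'E'
from h import *
st()
E
```

```text
clk 13.45 tcp [567.47 117.26 192.81] axis [ 0.41  0.09 -0.91] F [ 0.07 -0.08  0.37] F.n 0.3143687449171165 gap 0.2039569005805446
L depth 5.420604983864837 lateral [-0.92 -0.29 -0.45]
```

Call:
{"method": "drive_tool", "body": {
  "steps": [
    {"tx": 0.2,"ty": 0.04,"tz": -0.4,"rx": 0,"ry": 0,"rz": 0,"jaw": 1},
    {"tx": 0.3,"ty": 0.07,"tz": -0.7,"rx": 0,"ry": 0,"rz": 0,"jaw": 1},
    {"tx": 0.41,"ty": 0.09,"tz": -0.9,"rx": 0,"ry": 0,"rz": 0,"jaw": 1},
    {"tx": 0.51,"ty": 0.11,"tz": -1.13,"rx": 0,"ry": 0,"rz": 0,"jaw": 1},
    {"tx": 0.51,"ty": 0.11,"tz": -1.13,"rx": 0,"ry": 0,"rz": 0,"jaw": 1}
  ]
}}

```text
clock: 14.08
tool_pos: [572.5, 118.3, 181.5]
ee_rot: [0.537, 0.649, -0.408, -0.352]
wrist_force: [-3.8, -0.6, 2.9]
finger_gap: 0.206
```

```bash
python3 -c "
from h import *
st()"
```

```text
clk 14.075 tcp [572.5  118.29 181.47] axis [ 0.41  0.09 -0.91] F [-3.82 -0.59  2.94] F.n 4.293109797285273 gap 0.20603426306566705
L depth 17.868380301589188 lateral [-1.04 -0.38 -0.52]
```

Call:
{"method": "drive_tool", "body": {
  "steps": [
    {"tx": 0.08,"ty": 0.02,"tz": -0.18,"rx": 0,"ry": 0,"rz": 0,"jaw": 1},
    {"tx": 0.14,"ty": 0.03,"tz": -0.32,"rx": 0,"ry": 0,"rz": 0,"jaw": 1},
    {"tx": 0.19,"ty": 0.04,"tz": -0.42,"rx": 0,"ry": 0,"rz": 0,"jaw": 1},
    {"tx": 0.19,"ty": 0.04,"tz": -0.42,"rx": 0,"ry": 0,"rz": 0,"jaw": 1},
    {"tx": 0.19,"ty": 0.04,"tz": -0.42,"rx": 0,"ry": 0,"rz": 0,"jaw": 1},
    {"tx": 0.19,"ty": 0.04,"tz": -0.42,"rx": 0,"ry": 0,"rz": 0,"jaw": 1}
  ]
}}

```text
clock: 14.82
tool_pos: [574.3, 118.6, 177.6]
ee_rot: [0.537, 0.649, -0.408, -0.352]
wrist_force: [-6.5, -0.7, 5.3]
finger_gap: 0.202
```

```bash
python3 -c "
from h import *
st()
S=grab('side','q1.png')"
```

```text
clk 14.825 tcp [574.33 118.63 177.56] axis [ 0.41  0.09 -0.91] F [-6.49 -0.73  5.26] F.n 7.5127840966649355 gap 0.20215338643002356
L depth 22.19099516039936 lateral [-0.97 -0.42 -0.5 ]
```

View pics/q1.png

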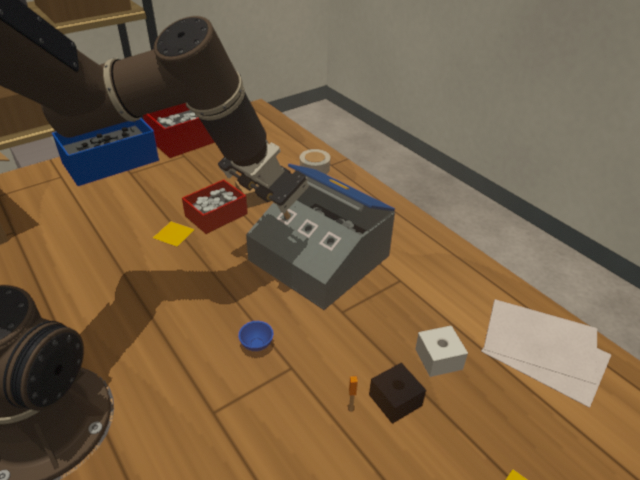

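Call:
{"method": "drive_tool", "body": {
  "steps": [
    {"tx": -0.41,"ty": -0.09,"tz": 0.91,"rx": 0,"ry": 0,"rz": 0,"jaw": 1},
    {"tx": -1.6,"ty": -0.36,"tz": 3.6,"rx": 0,"ry": 0,"rz": 0,"jaw": 1},
    {"tx": -3.3,"ty": -0.72,"tz": 7.2,"rx": 0,"ry": 0,"rz": 0,"jaw": 1},
    {"tx": -3.6,"ty": -5,"tz": 9.5,"rx": -0.8,"ry": 3.5,"rz": 0,"jaw": 1},
    {"tx": -3.6,"ty": -10,"tz": 9.5,"rx": -1.5,"ry": 7,"rz": 0,"jaw": 1},
    {"tx": -3.6,"ty": -15,"tz": 9.5,"rx": -2.3,"ry": 10.5,"rz": 0,"jaw": 1},
    {"tx": -3.6,"ty": -20,"tz": 9.5,"rx": -3,"ry": 14,"rz": 0,"jaw": 1},
    {"tx": -3.6,"ty": -25,"tz": 9.5,"rx": -3.8,"ry": 17.5,"rz": 0,"jaw": 1},
    {"tx": -3.6,"ty": -30,"tz": 9.5,"rx": -4.5,"ry": 21,"rz": 0,"jaw": 1},
    {"tx": -3.6,"ty": -35,"tz": 9.5,"rx": -5.3,"ry": 24.4,"rz": 0,"jaw": 1},
    {"tx": -3.6,"ty": -38.5,"tz": 8,"rx": -5.3,"ry": 24.4,"rz": 0,"jaw": 1},
    {"tx": -3.6,"ty": -38.5,"tz": 8,"rx": -5.3,"ry": 24.4,"rz": 0,"jaw": 1}
  ]
}}

```text
clock: 16.38
tool_pos: [537.5, -267.8, 255.7]
ee_rot: [-0.454, -0.54, 0.541, 0.458]
wrist_force: [0.7, 0.3, -0.4]
finger_gap: 0.202
```

```bash
python3 - <<'E'
from h import *
st()
S=grab('side','r1.png');T=grab('top','r1t.png')
k=10
a=cv2.resize(S['img'][350:430,360:440],(400,400),interpolation=2);b=cv2.resize(T['img'][225:305,440:520],(400,400),interpolation=2)
cv2.imwrite('pics/r1c.png',np.hstack([a,b])[:,:,::-1])
E
```

```text
clk 16.375 tcp [ 537.51 -267.78  255.68] axis [-0.01  0.   -1.  ] F [ 0.71  0.33 -0.39] F.n -0.6730816785412341 gap 0.20151181108363359
R depth -107.56160632080011 lateral [ -49.74 -256.27  -48.07]
```

View pics/r1.png

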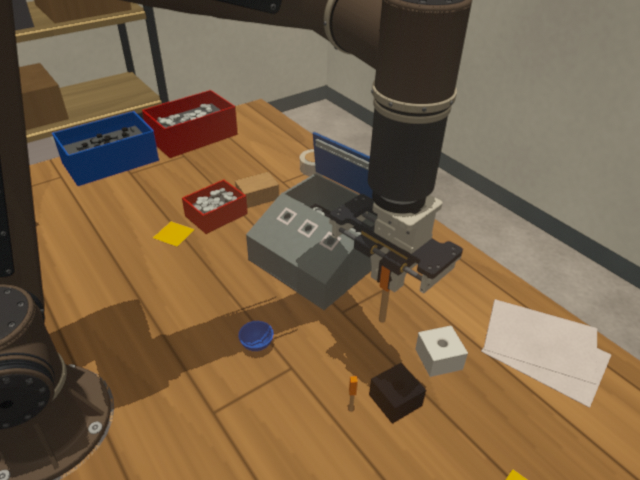

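View pics/r1c.png

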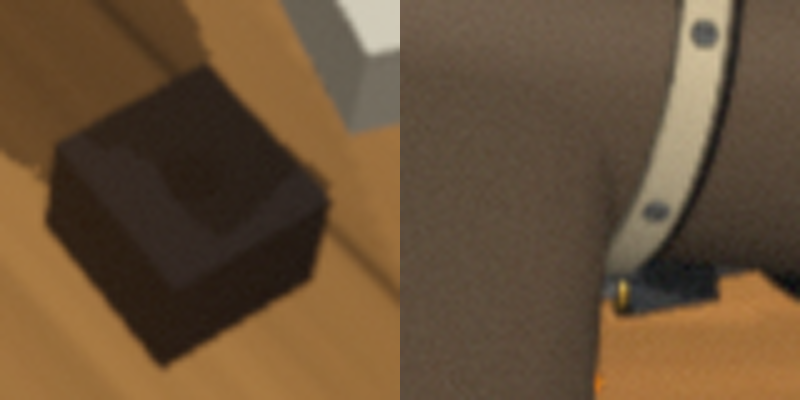

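```bash
python3 - <<'E'
from h import *
import glob
S=grab('side');T=np.array(S['pose']);f=240/np.tan(np.radians(S['vfov'])/2)
def onz(u,v,z):
    d=T[:3,:3]@np.array([(u-S['cx'])/f,-(v-S['cy'])/f,-1]); return T[:3,3]+(z-T[2,3])/d[2]*d
P=np.array([onz(360+x/5-.4,350+y/5-.4,50) for x,y in [(55,150),(208,65),(330,200),(178,290)]])
print(P,P.mean(0))
for i in range(4): print(np.linalg.norm(P[i]-P[(i+1)%4]))
q=cv2.imread('pics/q1.png')[350:430,360:440]
s=st();M=R.from_quat(s['ee_rot']).as_matrix();a=M[:,1]
x0,y0=365,260;k=10
I=cv2.resize(S['img'][y0:y0+70,x0-10:x0+30],None,fx=k,fy=k,interpolation=2).copy()[:600]
ring=[(pix(S,s['tool_pos']+a*91+6*(np.cos(t)*M[:,0]+np.sin(t)*M[:,2]))-[x0-10,y0]+.5)*k for t in np.linspace(0,6.28,40)]
cv2.polylines(I,[np.int32(ring)],True,(0,255,0),1)
q=np.clip(cv2.resize(q,(400,400),interpolation=2)*2.5,0,255).astype(np.uint8); J=np.zeros((600,800,3),np.uint8);J[:,:400]=I[:,:,::-1];J[:400,400:]=q
cv2.imwrite('pics/r2.png',J)
E
```

```text
[[ 507.02 -292.52   50.  ]
 [ 577.5  -296.64   50.  ]
 [ 572.76 -364.57   50.  ]
 [ 504.44 -360.33   50.  ]] [ 540.43 -328.51   50.  ]
70.59261568608699
68.09722716765548
68.44806051911108
67.8620133871296
clk 16.525 tcp [ 538.43 -265.89  258.  ] axis [-0.  0. -1.] F [-0.84  0.52 -0.44] F.n -0.09706929715769512 gap 0.20560291594571015
R depth -108.98713007961567 lateral [ -47.9  -254.36  -47.04]
```

View pics/r2.png

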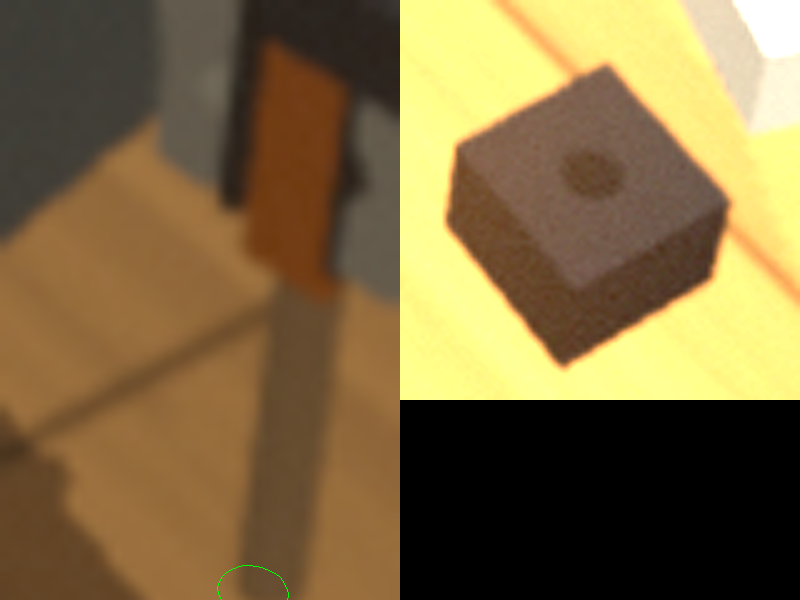

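```bash
python3 - <<'E'
from h import *
S=grab('side');T=np.array(S['pose']);f=240/np.tan(np.radians(S['vfov'])/2)
def onz(u,v,z):
    d=T[:3,:3]@np.array([(u-S['cx'])/f,-(v-S['cy'])/f,-1]); return T[:3,3]+(z-T[2,3])/d[2]*d
print('hole side', onz(398.4,384.2,50))
s=st();M=R.from_quat(s['ee_rot']).as_matrix();a=M[:,1]
x0,y0=345,260;k=8
I=cv2.resize(S['img'][y0:y0+75,x0:x0+75],None,fx=k,fy=k,interpolation=2).copy()
P=lambda W:(pix(S,W)-[x0,y0]+.5)*k
for d in (11,91):
  ring=[P(s['tool_pos']+a*d+6*(np.cos(t)*M[:,0]+np.sin(t)*M[:,2])) for t in np.linspace(0,6.28,40)]
  cv2.polylines(I,[np.int32(ring)],True,(0,255,0),1)
cv2.line(I,*[tuple(int(v) for v in P(s['tool_pos']+a*d)) for d in (-49,91)],(255,255,0),1)
cv2.imwrite('pics/r3.png',I[:,:,::-1])
E
```

```text
hole side [ 541.15 -328.51   50.  ]
clk 16.575 tcp [ 538.59 -265.64  258.31] axis [-0.  0. -1.] F [-0.35  0.02 -0.24] F.n -0.07709582332172951 gap 0.20670114261233316
R depth -109.16230723741924 lateral [ -47.61 -254.12  -46.89]
```

View pics/r3.png

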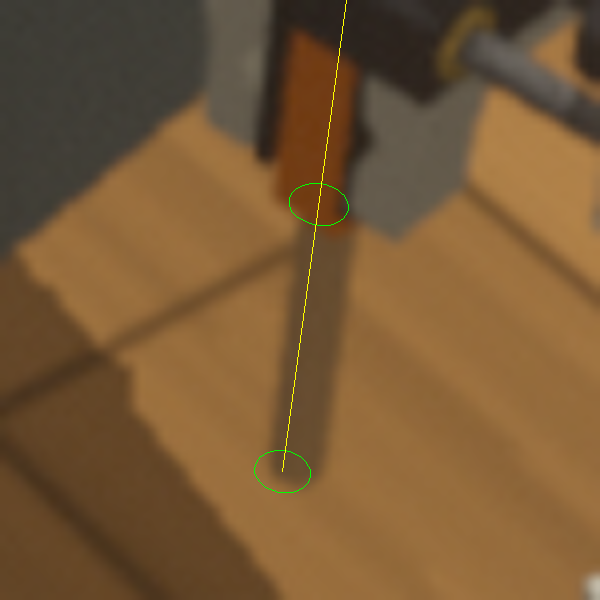

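Call:
{"method": "drive_tool", "body": {
  "steps": [
    {"tx": -0.05,"ty": -3.1,"tz": -3,"rx": 0,"ry": 0,"rz": 0,"jaw": 1},
    {"tx": -0.05,"ty": -6.2,"tz": -6,"rx": 0,"ry": 0,"rz": 0,"jaw": 1},
    {"tx": -0.05,"ty": -6.2,"tz": -9,"rx": 0,"ry": 0,"rz": 0,"jaw": 1},
    {"tx": -0.05,"ty": -6.2,"tz": -10.6,"rx": 0,"ry": 0,"rz": 0,"jaw": 1},
    {"tx": -0.05,"ty": -6.2,"tz": -10.6,"rx": 0,"ry": 0,"rz": 0,"jaw": 1},
    {"tx": -0.05,"ty": -6.2,"tz": -10.6,"rx": 0,"ry": 0,"rz": 0,"jaw": 1}
  ]
}}

```text
clock: 17.32
tool_pos: [539.1, -327.4, 154.0]
ee_rot: [0.455, 0.542, -0.541, -0.454]
wrist_force: [-0.1, 0.2, 0.1]
finger_gap: 0.202
```

```bash
python3 - <<'E'
from h import *
st();S=grab('side')
cv2.imwrite('pics/r4.png',cv2.resize(S['img'][330:430,350:450],(600,600),interpolation=2)[:,:,::-1])
E
```

```text
clk 17.325 tcp [ 539.1  -327.4   153.99] axis [ 0.  0. -1.] F [-0.13  0.24  0.14] F.n 0.16091184359850966 gap 0.2016221897537765
R depth -19.91830193310354 lateral [ -83.77 -324.    -70.36]
```

View pics/r4.png

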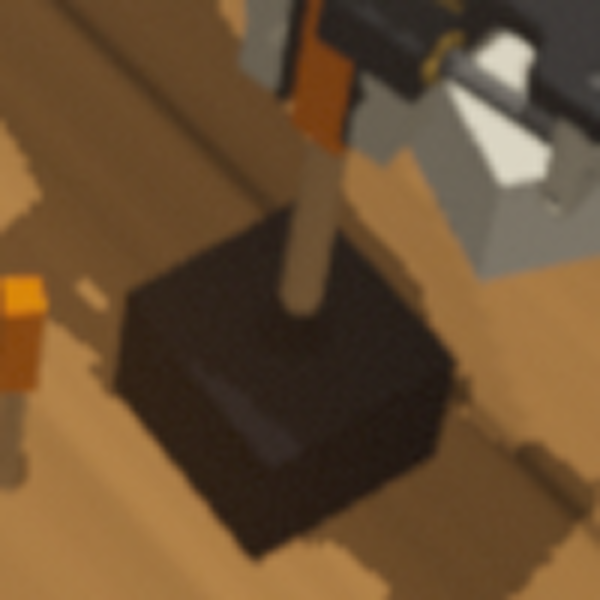

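Call:
{"method": "drive_tool", "body": {
  "steps": [
    {"tx": -0.05,"ty": 0.1,"tz": -0.6,"rx": 0,"ry": 0,"rz": 0,"jaw": 1},
    {"tx": -0.05,"ty": 0.1,"tz": -1.2,"rx": 0,"ry": 0,"rz": 0,"jaw": 1},
    {"tx": -0.05,"ty": 0.1,"tz": -1.6,"rx": 0,"ry": 0,"rz": 0,"jaw": 1},
    {"tx": -0.05,"ty": 0.1,"tz": -2.0,"rx": 0,"ry": 0,"rz": 0,"jaw": 1},
    {"tx": -0.05,"ty": 0.1,"tz": -2.0,"rx": 0,"ry": 0,"rz": 0,"jaw": 1}
  ]
}}

```text
clock: 18.0
tool_pos: [538.4, -326.4, 133.5]
ee_rot: [0.455, 0.542, -0.541, -0.455]
wrist_force: [-0.2, -0.6, -1.0]
finger_gap: 0.206
```

```bash
python3 - <<'E'
from h import *
st();S=grab('side')
cv2.imwrite('pics/r5.png',cv2.resize(S['img'][330:430,350:450],(600,600),interpolation=2)[:,:,::-1])
E
```

```text
clk 18.0 tcp [ 538.38 -326.44  133.5 ] axis [ 0.  0. -1.] F [-0.15 -0.56 -1.  ] F.n -0.7891462859172652 gap 0.20559174383951903
R depth -1.5837336361800298 lateral [ -92.11 -324.67  -74.24]
```

View pics/r5.png

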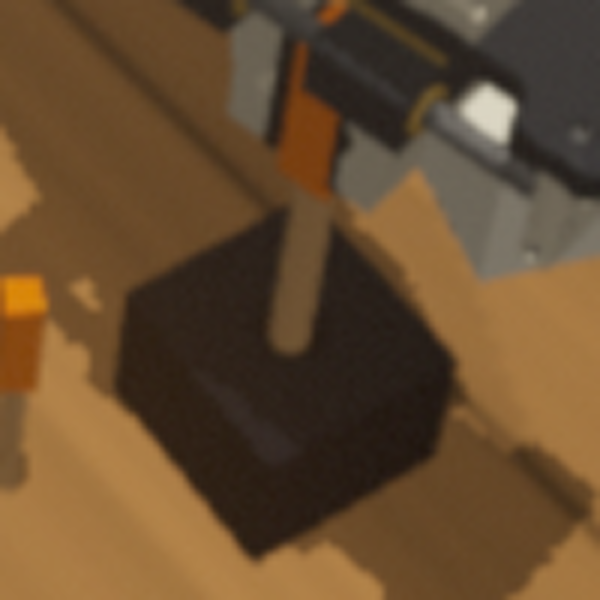

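Call:
{"method": "drive_tool", "body": {
  "steps": [
    {"tx": 0,"ty": 0,"tz": -0.6,"rx": 0,"ry": 0,"rz": 0,"jaw": 1},
    {"tx": 0,"ty": 0,"tz": -1.2,"rx": 0,"ry": 0,"rz": 0,"jaw": 1},
    {"tx": 0,"ty": 0,"tz": -1.2,"rx": 0,"ry": 0,"rz": 0,"jaw": 1}
  ]
}}

```text
clock: 18.42
tool_pos: [538.0, -326.3, 121.0]
ee_rot: [0.455, 0.541, -0.541, -0.455]
wrist_force: [-0.5, -0.8, -0.6]
finger_gap: 0.202
```

```bash
python3 - <<'E'
from h import *
st()
E
```

```text
clk 18.425 tcp [ 538.04 -326.35  120.96] axis [-0.  0. -1.] F [-0.48 -0.75 -0.58] F.n -0.25623466284367385 gap 0.20229129212831365
R depth 9.608864775789748 lateral [ -97.16 -325.55  -76.64]
```

Call:
{"method": "drive_tool", "body": {
  "steps": [
    {"tx": 0,"ty": -0.05,"tz": -0.6,"rx": 0,"ry": 0,"rz": 0,"jaw": 1},
    {"tx": 0,"ty": -0.1,"tz": -1.2,"rx": 0,"ry": 0,"rz": 0,"jaw": 1},
    {"tx": 0,"ty": -0.1,"tz": -1.6,"rx": 0,"ry": 0,"rz": 0,"jaw": 1},
    {"tx": 0,"ty": -0.1,"tz": -1.9,"rx": 0,"ry": 0,"rz": 0,"jaw": 1},
    {"tx": 0,"ty": -0.1,"tz": -1.9,"rx": 0,"ry": 0,"rz": 0,"jaw": 1}
  ]
}}

```text
clock: 19.05
tool_pos: [537.9, -327.3, 101.7]
ee_rot: [0.455, 0.541, -0.541, -0.455]
wrist_force: [1.2, 0.3, 0.2]
finger_gap: 0.203
```

```bash
python3 - <<'E'
from h import *
st();S=grab('side')
cv2.imwrite('pics/r6.png',cv2.resize(S['img'][330:430,350:450],(600,600),interpolation=2)[:,:,::-1])
E
```

```text
clk 19.05 tcp [ 537.94 -327.34  101.68] axis [-0.  0. -1.] F [1.15 0.25 0.24] F.n -0.2785862550741403 gap 0.20275956539571244
R depth 26.931900836915673 lateral [-104.45 -328.09  -80.22]
```

View pics/r6.png

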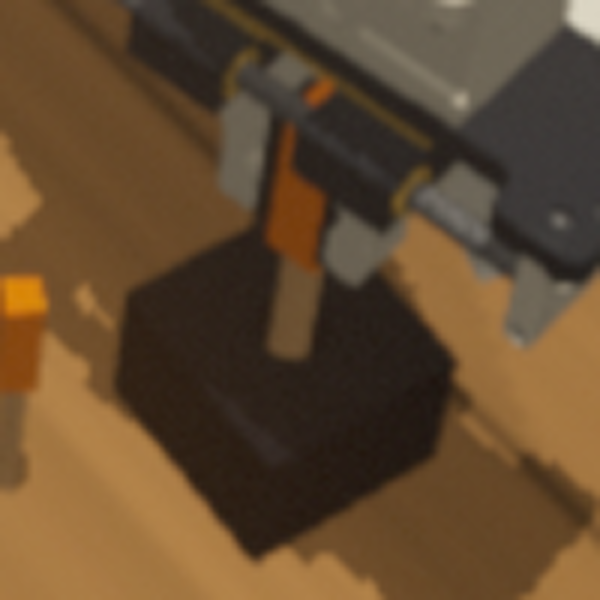

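The dowel is seated. I'll open gently, with a small descent first, then withdraw.

Call:
{"method": "drive_tool", "body": {
  "steps": [
    {"tx": 0,"ty": 0,"tz": -0.1,"rx": 0,"ry": 0,"rz": 0,"jaw": 1},
    {"tx": 0,"ty": 0,"tz": -0.1,"rx": 0,"ry": 0,"rz": 0,"jaw": 0.7},
    {"tx": 0,"ty": 0,"tz": -0.1,"rx": 0,"ry": 0,"rz": 0,"jaw": 0.5},
    {"tx": 0,"ty": 0,"tz": -0.1,"rx": 0,"ry": 0,"rz": 0,"jaw": 0.3},
    {"tx": 0,"ty": 0,"tz": -0.1,"rx": 0,"ry": 0,"rz": 0,"jaw": 0.2},
    {"tx": 0,"ty": 0,"tz": -0.1,"rx": 0,"ry": 0,"rz": 0,"jaw": 0.2},
    {"tx": 0,"ty": 0,"tz": -0.1,"rx": 0,"ry": 0,"rz": 0,"jaw": 0.2},
    {"tx": 0,"ty": 0,"tz": -0.1,"rx": 0,"ry": 0,"rz": 0,"jaw": 0.2}
  ]
}}

```text
clock: 20.1
tool_pos: [538.1, -327.4, 100.9]
ee_rot: [0.455, 0.541, -0.541, -0.455]
wrist_force: [0.1, 0.2, -0.5]
finger_gap: 0.795
```

```bash
python3 - <<'E'
from h import *
st();S=grab('side')
cv2.imwrite('pics/r7.png',cv2.resize(S['img'][330:430,350:450],(600,600),interpolation=2)[:,:,::-1])
E
```

```text
clk 20.1 tcp [ 538.06 -327.4   100.92] axis [-0.  0. -1.] F [ 0.11  0.25 -0.51] F.n -0.5265266999749113 gap 0.7947399876581662
R depth 27.674334766622927 lateral [-104.61 -328.23  -80.31]
```

View pics/r7.png

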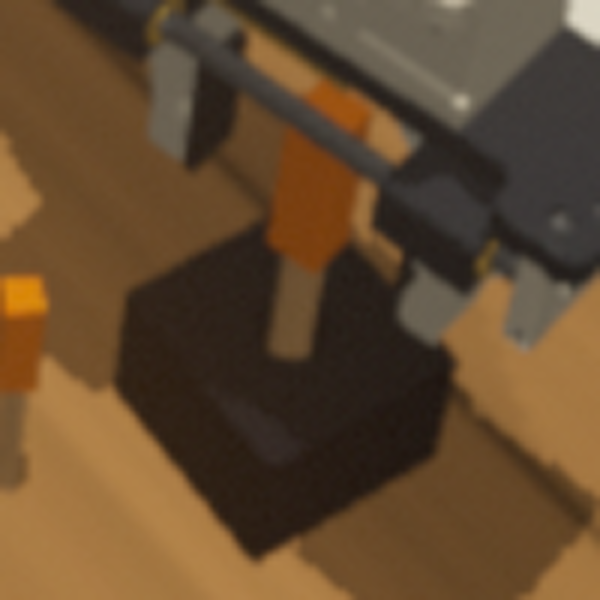

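Call:
{"method": "drive_tool", "body": {
  "steps": [
    {"tx": 0,"ty": 0,"tz": 3,"rx": 0,"ry": 0,"rz": 0,"jaw": 0.2},
    {"tx": 0,"ty": 0,"tz": 7,"rx": 0,"ry": 0,"rz": 0,"jaw": 0.2},
    {"tx": 0,"ty": 0,"tz": 12,"rx": 0,"ry": 0,"rz": 0,"jaw": 0.2},
    {"tx": -2,"ty": 5,"tz": 16,"rx": 0,"ry": 0,"rz": 0,"jaw": 0.2},
    {"tx": -4,"ty": 10,"tz": 16,"rx": 0,"ry": 0,"rz": 0,"jaw": 0.2},
    {"tx": -6,"ty": 15,"tz": 16,"rx": 0,"ry": 0,"rz": 0,"jaw": 0.2},
    {"tx": -6,"ty": 15,"tz": 16,"rx": 0,"ry": 0,"rz": 0,"jaw": 0.2}
  ]
}}

```text
clock: 21.02
tool_pos: [477.0, -175.0, 262.0]
ee_rot: [0.454, 0.543, -0.541, -0.454]
wrist_force: [1.4, -0.5, 0.1]
finger_gap: 0.799
```

```bash
python3 - <<'E'
from h import *
st();S=grab('side');T=grab('top')
cv2.imwrite('pics/e1.png',np.hstack([cv2.resize(S['img'],(400,300)),cv2.resize(T['img'],(400,300))])[:,:,::-1])
cv2.imwrite('pics/e2.png',S['img'][:,:,::-1])
print(tri([(S,(404.2,349.2)),(T,(499.3,264.8))])[0])
for l in ['red_bin','carton','washer_tub']:
  for p in (S,T):
    for r in imaging.landmark_of(l,p)[:1]: print(l,r['confidence'],w(p,r['position']))
E
```

```text
clk 21.025 tcp [ 477.04 -174.97  262.03] axis [ 0.  0. -1.] F [ 1.36 -0.51  0.08] F.n -0.4421968280995416 gap 0.7990964153059812
R depth -129.68365476179895 lateral [-100.44 -161.59  -61.77]
[ 538.31 -328.23  148.92]
red_bin 0.78 [539.15 360.03  -6.51]
carton 0.87 [664.06 366.76  -0.91]
carton 0.6 [616.29  65.32 113.95]
washer_tub 0.88 [400.07 -71.21   0.17]
```

View pics/e1.png

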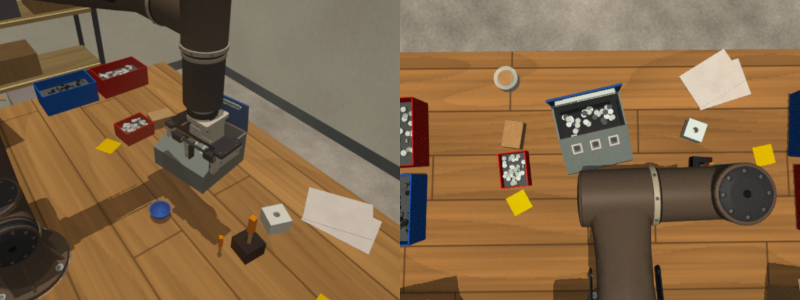

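View pics/e2.png

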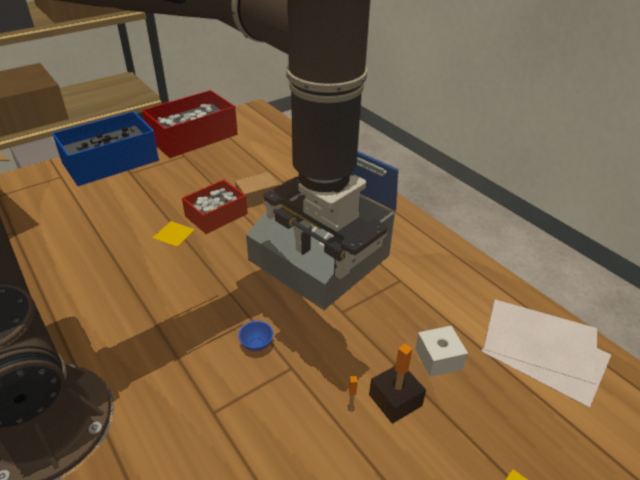

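The lid is fully open, the dowel stands in the black stand as it did at the start (side 403,358), and the bin, carton and tub haven't moved. The gripper is clear, so I'm handing in.

```bash
python3 -c "
from h import *
print(order.finish_job())"
```

```text
the job is handed in; nothing more can be done
None
```

The lid is open and the dowel is back in the black stand. The job was handed in at about 21 s of the 51 s allowed.

- **Finding the catch:** I took the larger dowel from the black stand and felt each hole in turn.
  - The right hole was blind: force rose about 4.3 N per mm, reaching 14 N.
  - The middle hole was blind too: about 3.5 N per mm, reaching 17.5 N.
  - The left hole gave way softly, with 4.3 N rising to 7.5 N at about 22 mm. The catch let go and the lid sprang open.
- **Last checks:** The final pictures show the lid upright, and the dowel standing at the same picture position as at the start. The gripper was clear, with no contact force.
- **Bin, carton and tub:** They sit at the same places in the pictures as before. The detector agreed within about 6 mm on all three, from one camera each.
- **Checks that disagreed:**
  - The side view put the dowel about 3 mm from where the arm's own pose predicted it. This was within the clearances and caused no trouble going into the stand.
  - The detector also reported one false carton on the case, about 0.6 confidence, which I ignored.
  - In the last frames the dowel was checked from the side camera only, because the arm hid it from above.

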